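# Sweep the milk-bottle caps into the counter tray

## Task

Sweep the three loose milk-bottle caps along the counter and through the open front of the low steel tray, until all three lie fully inside it with none hanging out over the front edge. Push them gently with the fingers, without gripping or lifting them, and leave the cup, the dosing ring and everything else on the counter where it stands.

Things in the scene. Friction and masses are not known exactly. Their poses are not given: they have to be found in the camera images.
- cap1_center (a point): White ribbed plastic screw cap of a milk bottle, a closed disc 38 mm in diameter and 12 mm high, 10 to 20 g, lying flat on the counter; the point is its centre, 6 mm above its underside. The three caps are alike.
- cap2_center (a point): White ribbed plastic screw cap of a milk bottle, a closed disc 38 mm in diameter and 12 mm high, 10 to 20 g, lying flat on the counter; the point is its centre, 6 mm above its underside. The three caps are alike.
- cap3_center (a point): White ribbed plastic screw cap of a milk bottle, a closed disc 38 mm in diameter and 12 mm high, 10 to 20 g, lying flat on the counter; the point is its centre, 6 mm above its underside. The three caps are alike.
- tray: Low steel tray like a square dustpan, fixed, open at the front and above: 200 mm wide (its y), 170 mm deep (its x); back and side walls 4 mm thick, 40 mm high. Origin: centre of its underside, on the counter; x points from the open front (edge at x = -85 mm) to the back wall (x = +85 mm). Its floor is a thin sheet let in flush with the counter, so caps slide in without a step.
- cup: Bystander: white espresso cup, 62 mm in diameter, 58 mm high, standing upright among the caps; a handle sticks out about 30 mm further along its +y. Origin: centre of its underside. Leave it alone.
- dosing_ring: Bystander: aluminium dosing ring, 68 mm outside diameter, 56 mm inside, 26 mm high, standing among the caps. Origin: centre of its underside. Leave it alone.
- tamper: Bystander: steel tamper, 58 mm in diameter, 88 mm high, to the right of the caps. Origin: centre of its underside. Leave it alone.
- jug: Bystander: steel milk jug, 90 mm in diameter, 105 mm high, handle along its +y reaching 72 mm from its axis, to the right of the caps. Origin: centre of its underside. Leave it alone.
- spoon: Bystander: steel measuring spoon (coffee scoop), 140 mm long along its x, handle towards its -x, about 30 mm high, lying beyond the caps. Origin: under its middle. Leave it alone.
- sugar_jar: Bystander: amber sugar jar, 72 mm in diameter, 95 mm high, behind the tray. Origin: centre of its underside. Leave it alone.
- saucer: Bystander: white saucer, 116 mm in diameter, 16 mm high, beyond the caps. Origin: centre of its underside. Leave it alone.
Things that resemble listed ones, but are neither listed nor needed, are in the scene too. Leave any purple or red look-alike of the part that bears cap3_center alone.

How it is judged (in metres and radians):
At the end, for the whole second after the job is handed in: All three caps lie at rest inside the tray: each centre at least 18 mm behind the tray's front edge, between its side and back walls, less than 30 mm above the counter (x of cap1_center in the frame of tray between -0.067 and 0.085 m and y of cap1_center in the frame of tray between -0.097 and 0.097 m and height (world z) of each of cap1_center, cap2_center, cap3_center below 0.03 m and linear speed of each of cap1, cap2, cap3 below 0.02 m/s and x of cap2_center in the frame of tray between -0.067 and 0.085 m and y of cap2_center in the frame of tray between -0.097 and 0.097 m and x of cap3_center in the frame of tray between -0.067 and 0.085 m and y of cap3_center in the frame of tray between -0.097 and 0.097 m); the robot touches nothing.
It fails at once if a cap is lifted off the counter or the tray's floor (its centre more than 35 mm above the counter) (height (world z) of any of cap1_center, cap2_center, cap3_center above 0.035 m).
It fails at once if a cap is gripped or pressed hard (more than 25 N between the fingers and a cap) (contact force between the fingers and cap1 above 25 N or contact force between the fingers and cap2 above 25 N or contact force between the fingers and cap3 above 25 N).
It fails at once if a bystander is moved by more than 15 mm or tipped (distance of any of cup, dosing_ring, tamper, jug, spoon, sugar_jar, saucer from where it was at the start of the episode above 0.015 m or angle between any of cup, dosing_ring, tamper, jug, sugar_jar, saucer's own z axis and vertical above 0.35 rad).
It also fails if it takes over 72 s, if anything falls off the work surface, if the arm or the gripper's body presses on something with over 40 N, if the wrist force passes 120 N, or if a joint passes its speed limit or range.

## Robot

A 6-joint arm with a two-finger parallel gripper is mounted at the origin on the work surface. World frame = base frame: x ahead of the robot, y to its left, z up, the work surface at z = 0. Lengths are in mm, angles in rad, forces in N, time in s.
With the tool pointing down it reaches from about 275 to 750 mm from the base axis. Payload 10.2 kg.
Tool frame: the origin (TCP) lies at the very end of the fingers, on their centre line; the grasp point (between the pads) lies 19 mm behind it (ctrl.tcp_to_grasp is the distance from the TCP to the grasp point, in mm); z points along the fingers, x is the direction in which the jaws open and shut, and the axes are right-handed (so a half turn about z gives the same grasp; the last joint's range is limited). The gripper opens to 85 mm and grips with 20 to 120 N. Pads are 22 mm wide; open, the fingers measure 114 mm over their backs; the gripper's body (76 mm by 85 mm) begins 54 mm behind the grasp point. The pads swing forward as they close: fully open they stand 13 mm farther back than shut.
Start: joints at [-1.429, 0.313, 1.498, -0, 1.331, -0.223], TCP at [187.288, -490.463, 201.894] pointing down, gripper open.
Joint ranges: [-2.94, 2.94], [-0.97, 2.17], [0.19, 2.56], [-1.23, 4.37], [0.02, 3.11], [-2.88, 2.88]. Speed limits (rad/s): [2.39, 2.39, 3.01, 3.14, 3.14, 3.14].

## Interface

Orientations are given as a unit quaternion [w, x, y, z].
In Python, from rig import monitor, vision, order, ctrl gives the robot as it stands. The module is installed in compiled form; this text tells all that it offers.
- The arm moves only by the shell command python3 -m pendant 'ROWS' [FORCE]. ROWS is JSON, a list that holds one entry, the list of rows, each a list of 5 numbers: the closure, from -1 (fully open) to 1 (shut), then the shift along the world's x, y, z in m, then the turn about the world's z in degrees. In form: [[[fingers, dx, dy, dz, spin], ...]]. A call has 1 to 20 rows; each row is the pose to reach, as a shift and turn from the pose commanded when the call began; what a row does not reach only later rows make up. A row lasts 1/10 s, in which the tool goes at most 50 mm and 8.59 degrees, less where a joint would pass 70% of its speed; a pose out of reach is approached as far as the arm can. A call with a gripper value outside its range is refused whole. The fingers move at their own pace and stop on an object; FORCE is the grip in N (left out, the last holds). Time passes only in rows, so rows that repeat a pose let the fingers close. It gives the time, the measured TCP pose, the force and the opening at its end, in the units of the state.
- monitor.sense(): the state, without advancing time (a new reading comes with each control period).
- vision.capture(name): name is "scene" or "top"; returns (picture, depth): 420x560x3 uint8, red, green, blue; 420x560 float32, mm along the optical axis (not along the pixel's ray), 0 where there is no reading.
- vision.camera_info(name): a dict with "fov_y" (degrees; the focal length in pixels is half the picture's height over the tangent of half this angle, whatever the lens; pixels are square), "cx", "cy" (the principal point, pixels), "distortion" ([k1, k2, p1, p2, k3] as OpenCV has them; the pictures are not rectified), "R" (3x3) and "t" (3): a world point X has camera coordinates R X + t. Camera axes: x right, y down, z forward; pixel columns grow to the right and rows downward; lengths in mm; the calibration is good to about 2 mm. A picture is of the moment at which its call begins. camera_info takes no time and is no camera call.
- order.finish_job(): hands the job in, once; it reports no verdict.
The state is a dict: "time_s": time; "joints": joint angles; "dq": joint speeds; "tau": joint torques, N m; "eef_pos": TCP position; "ee_rot": TCP orientation; "force": force on the tool from outside, world axes, zero at the start; "wrist_torque": the same for the moment, N m; "grip_width": opening from 0.0 (shut) to 1.0 (fully open).
Only numpy, scipy, OpenCV 4.12 (cv2) and the standard library are available. Lean on these libraries where they do the work, as an engineer would, in place of code of your own. Each camera call takes 0.05 s, during which the arm holds its last target.

## Working session

There is one attempt and no reset: what is moved stays moved. The work goes in short steps, Python scripts to look and compute and a shell command to move; the robot and the scene stay as the last step left them, time stands still between calls to the robot, and variables do not carry over. Pictures are saved under pics/ and viewed, and the job is handed in when it is done.

```bash
mkdir -p pics
cat > h.py <<'E'
import numpy as np, cv2
from rig import monitor, vision, order, ctrl
def K(n):
    i=vision.camera_info(n); f=210/np.tan(np.radians(i['fov_y'])/2)
    return np.array([[f,0,i['cx']],[0,f,i['cy']],[0,0,1]]),np.array(i['distortion'],float),np.array(i['R'],float),np.array(i['t'],float)
def cast(n,px,z):
    k,d,R,t=K(n); u=cv2.undistortPoints(np.array(px,float).reshape(-1,1,2),k,d).reshape(-1,2)
    r=np.c_[u,np.ones(len(u))]@R; c=-R.T@t
    return c+r*((z-c[2])/r[:,2])[:,None]
def proj(n,X):
    k,d,R,t=K(n); return cv2.projectPoints(np.array(X,float).reshape(-1,1,3),cv2.Rodrigues(R)[0],t,k,d)[0].reshape(-1,2)
def snap(n,f):
    p,d=vision.capture(n); cv2.imwrite(f'pics/{f}.png',p[:,:,::-1]); np.save(f'pics/{f}_d.npy',d); return p,d
E
python3 - <<'E'
from h import *
for n in('scene','top'):
    snap(n,n+'0'); k,d,R,t=K(n); print(n,k[0,0],-R.T@t,R[2])
print(monitor.sense())
E
```

```text
scene 406.06611673974885 [903.12534458 496.16586702 975.44700395] [-0.29890891 -0.445593   -0.84386038]
top 449.883291422124 [ 347.3779146    12.84882567 1283.57819264] [ 0.19093406 -0.02149253 -0.98136754]
{'time_s': 0.1, 'joints': array([-1.42942219e+00,  3.13393757e-01,  1.49834036e+00, -1.15391589e-05,
        1.33099326e+00, -2.23362835e-01]), 'dq': array([-5.57409900e-04,  7.35610955e-06, -1.47523926e-03,  9.56943359e-04,
        1.06422198e-03,  2.01645404e-03]), 'tau': array([ 2.37765234e-03, -4.12901759e+01, -2.60138941e+01, -2.66509569e-04,
        3.02864966e-03,  3.71300899e-06]), 'eef_pos': array([ 187.23654835, -490.20537673,  201.40027874]), 'ee_rot': array([-4.13494375e-04,  8.23621791e-01, -5.67139157e-01, -3.88529015e-04]), 'force': array([ 0.21179848, -0.43308198,  0.02495348]), 'wrist_torque': array([-0.04645656,  0.00070553,  0.01242269]), 'grip_width': 1.0025889719501968}
```

View pics/scene0.png

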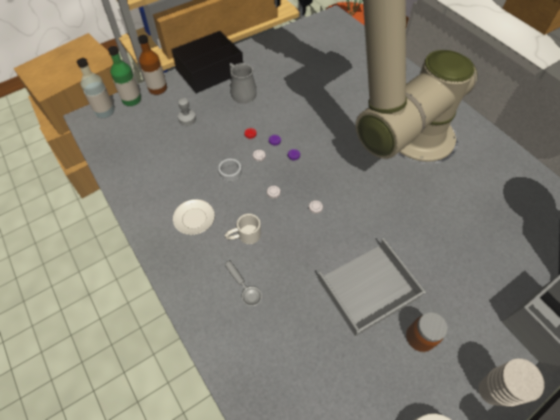

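View pics/top0.png

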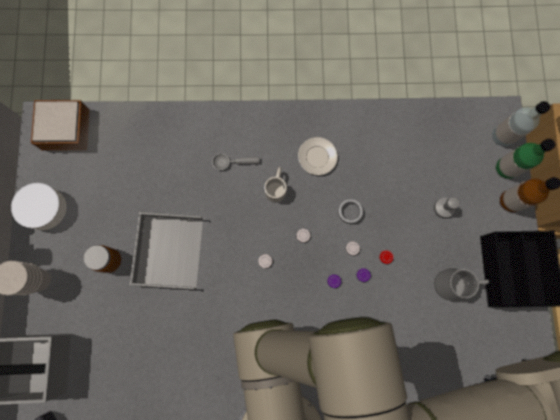

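The top view shows three white caps at about (265,261), (303,236) and (352,248). Lookalikes are purple at (334,281) and (363,276), and red at (387,257). The cup is at (276,188), the ring at (350,211), and the tray at (168,252), opening to the right. I'll measure these positions and view a close crop.

Run:
```python
from h import *
im=cv2.imread('pics/top0.png'); sc=cv2.imread('pics/scene0.png')
def cents(img,mask,lo,hi):
    n,l,s,c=cv2.connectedComponentsWithStats(mask.astype(np.uint8))
    return [(c[i],s[i,4]) for i in range(1,n) if lo<s[i,4]<hi]
for n,img in(('top',im),('scene',sc)):
    h=cv2.cvtColor(img,cv2.COLOR_BGR2HSV)
    for nm,m in(('white',(h[...,2]>150)&(h[...,1]<60)),('purple',(h[...,0]>120)&(h[...,0]<160)&(h[...,1]>120)&(h[...,2]>50)),('red',((h[...,0]<6)|(h[...,0]>174))&(h[...,1]>150)&(h[...,2]>80))):
        for c,a in cents(img,m,40,350): print(n,nm,c.round(1),a,cast(n,[c],11)[0].round(0))
for nm,p,z in(('cup',(275,186),58),('handle',(281,172),40),('ring',(350.5,210.5),26),('saucer',(317,156),16),('tamper',(453,202),88)): print(nm,cast('top',[p],z)[0].round(0))
for p in((203,291),(132,288),(139,213),(204,218)): print('tray top',p,cast('top',[p],40)[0].round(0),cast('top',[p],0)[0].round(0))
cv2.imwrite('pics/crop0.png',cv2.resize(im[140:320,110:410],None,fx=2.6,fy=2.6,interpolation=cv2.INTER_CUBIC))
```

```text
top white [71.4  3.4] 47 [1261.  621.   11.]
top white [85.4  2.9] 102 [1264.  580.   11.]
top white [125.1   3.3] 68 [1263.  459.   11.]
top white [144.2   3.8] 206 [1262.  401.   11.]
top white [175.7   3.9] 140 [1262.  304.   11.]
top white [194.7   2.5] 77 [1267.  245.   11.]
top white [234.6   3.3] 50 [1264.  121.   11.]
top white [252.5   3.8] 193 [1262.   66.   11.]
top white [283.7   3.8] 115 [1261.  -32.   11.]
top white [301.9   2.1] 67 [1266.  -90.   11.]
top white [341.9   3. ] 42 [1262. -215.   11.]
top white [359.2   3.2] 165 [1260. -270.   11.]
top white [390.7   3. ] 100 [1259. -369.   11.]
top white [407.9   1.7] 47 [1263. -423.   11.]
top white [465.3   2.2] 115 [1257. -603.   11.]
top white [496.8   1.9] 81 [1255. -701.   11.]
top white [71.  21.5] 110 [1201.  620.   11.]
top white [111.   19.2] 45 [1209.  500.   11.]
top white [87.2 25.2] 133 [1188.  571.   11.]
top white [503.8  36.4] 78 [1137. -711.   11.]
top white [556.1  42.7] 101 [1112. -867.   11.]
top white [388.7  43.8] 159 [1120. -355.   11.]
top white [449.4  44.7] 221 [1114. -541.   11.]
top white [228
[... 2498 characters left out ...]
06. ] 145 [458.  38.  11.]
scene white [233.4 271.6] 41 [755.  81.  11.]
scene white [250.8 292.9] 123 [748. 155.  11.]
scene white [547.3 312.5] 136 [164. 617.  11.]
scene white [433.9 417. ] 155 [571. 620.  11.]
scene purple [274.4 139.8] 73 [ 415. -236.   11.]
scene purple [293.4 154.2] 76 [ 400. -154.   11.]
scene red [250.  132.9] 85 [ 464. -304.   11.]
cup [661.   6.  58.]
handle [707. -12.  40.]
ring [ 594. -208.   26.]
saucer [ 761. -120.   16.]
tamper [ 600. -478.   88.]
tray top (203, 291) [376. 206.  40.] [377. 212.   0.]
tray top (132, 288) [389. 396.  40.] [390. 409.   0.]
tray top (139, 213) [594. 386.  40.] [602. 398.   0.]
tray top (204, 218) [577. 206.  40.] [584. 212.   0.]
```

View pics/crop0.png

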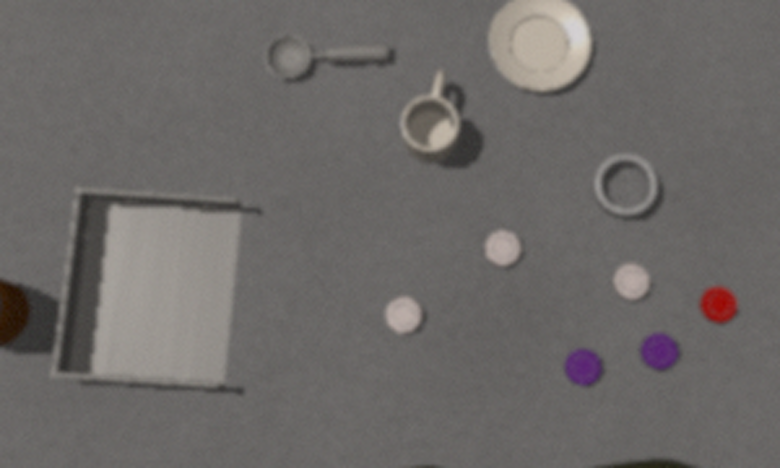

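The three white caps are A (457,39), B (528,-71) and C (489,-211). Both views agree to about 1 mm, and the purple and red ones are clearly different. The tray's front edge is at y≈212, its x range is about 380–580, and it's about 3.5° off the world y axis. I'll cradle each cap between partly open fingers with the jaws along world x. The caps go in order A, B, C, each in its own lane.

```bash
python3 -m pendant '[[[0.4,0.27,0.47,0,69],[0.4,0.27,0.47,0,69],[0.4,0.27,0.47,0,69],[0.4,0.27,0.47,0,69],[0.4,0.27,0.47,0,69],[0.4,0.27,0.47,0,69],[0.4,0.27,0.47,0,69],[0.4,0.27,0.47,0,69],[0.4,0.27,0.47,0,69],[0.4,0.27,0.47,0,69],[0.4,0.27,0.47,0,69],[0.4,0.27,0.47,0,69],[0.4,0.27,0.47,0,69],[0.4,0.27,0.47,0,69],[0.4,0.27,0.47,0,69],[0.4,0.27,0.47,-0.1,69],[0.4,0.27,0.47,-0.14,69],[0.4,0.27,0.47,-0.14,69],[0.4,0.27,0.47,-0.14,69]]]' 20
```

```text
time_s: 2.0
eef_pos: [454.2, -20.5, 58.3]
ee_rot: [-0.001, 1.0, -0.002, -0.004]
force: [-0.2, -0.9, 0.6]
grip_width: 0.301
```

Run:
```python
from h import *
snap('scene','s1'); snap('top','t1')
s=monitor.sense(); print(s['time_s'],s['eef_pos'],s['ee_rot'],s['grip_width'],s['joints'])
im=cv2.imread('pics/s1.png'); cv2.imwrite('pics/s1c.png',cv2.resize(im[120:360,180:460],None,fx=2.5,fy=2.5))
```

```text
2.1 [457.69468228 -21.22502186  63.0259661 ] [ 8.17937578e-05  9.99998924e-01 -1.44700282e-03  2.29088215e-04] 0.3026500973083168 [-3.02962139e-01  3.39892520e-01  1.86650677e+00 -2.50418116e-05
  9.34707273e-01 -3.00053260e-01]
```

View pics/s1c.png

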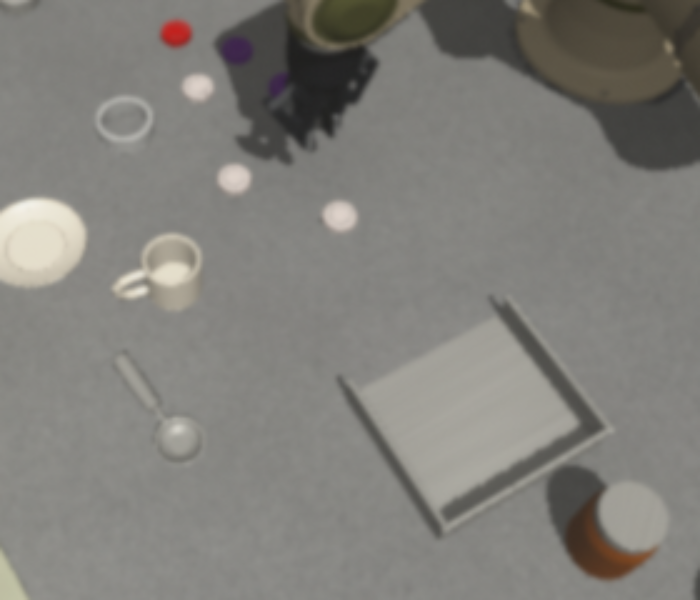

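The fingers hang at z≈62 behind cap A with a 26 mm gap, and nothing has been disturbed. Next I lower to z≈4 and push cap A slowly.

```bash
python3 -m pendant '[[[0.4,0,0,-0.03,0],[0.4,0,0,-0.05,0],[0.4,0,0,-0.058,0],[0.4,0,0.01,-0.058,0],[0.4,0,0.02,-0.058,0],[0.4,0,0.028,-0.058,0],[0.4,0,0.034,-0.058,0],[0.4,0,0.04,-0.058,0],[0.4,0,0.046,-0.058,0],[0.4,-0.001,0.054,-0.058,0],[0.4,-0.002,0.062,-0.058,0],[0.4,-0.002,0.07,-0.058,0],[0.4,-0.003,0.08,-0.058,0],[0.4,-0.004,0.09,-0.058,0],[0.4,-0.004,0.10,-0.058,0],[0.4,-0.005,0.11,-0.058,0],[0.4,-0.005,0.118,-0.058,0],[0.4,-0.006,0.124,-0.058,0],[0.4,-0.006,0.128,-0.058,0],[0.4,-0.006,0.13,-0.058,0]]]'
python3 - <<'E'
from h import *
snap('scene','s2'); snap('top','t2')
im=cv2.imread('pics/s2.png'); cv2.imwrite('pics/s2c.png',cv2.resize(im[120:360,180:460],None,fx=2.5,fy=2.5))
h=cv2.cvtColor(im,cv2.COLOR_BGR2HSV); m=((h[...,2]>150)&(h[...,1]<60)).astype(np.uint8)
n,l,s,c=cv2.connectedComponentsWithStats(m)
for i in range(1,n):
    if 60<s[i,4]<300 and 200<c[i,0]<450 and 100<c[i,1]<350: print(c[i].round(1),s[i,4],cast('scene',[c[i]],11)[0].round(0))
E
```

```text
time_s: 4.1
eef_pos: [451.3, 109.8, 3.9]
ee_rot: [0.0, 1.0, -0.001, -0.0]
force: [-0.4, -0.4, -0.2]
grip_width: 0.299
[382.8 126.3] 105 [ 88. -89.  11.]
[344.3 146.1] 155 [247. -92.  11.]
[258.8 154.4] 122 [ 489. -212.   11.]
[229.5 167.4] 135 [ 590. -219.   11.]
[273.3 190.9] 139 [529. -73.  11.]
[250.7 293. ] 139 [748. 155.  11.]
```

View pics/s2c.png

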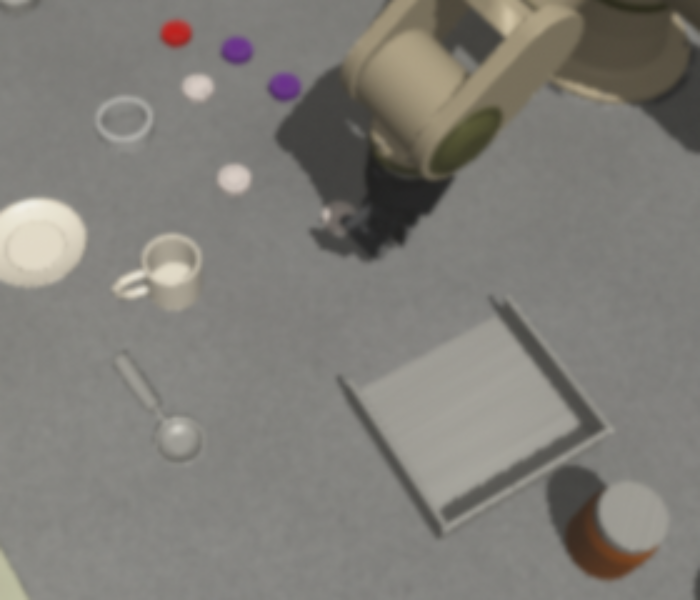

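Cap A hasn't moved and now lies in the arm's shadow at crop (338,217). I'll project the TCP into the images to find where the fingertips really are.

Run:
```python
from h import *
P=[monitor.sense()['eef_pos']]; print(P)
a=proj('scene',P)[0]; b=proj('top',P)[0]; print(a,(a-[180,120])*2.5,b)
im=cv2.imread('pics/s2.png'); im=cv2.convertScaleAbs(im[170:270,280:400],alpha=2.2)
im=cv2.resize(im,None,fx=6,fy=6,interpolation=cv2.INTER_CUBIC)
cv2.circle(im,tuple(((a-[280,170])*6).astype(int).tolist()),5,(0,0,255),2); cv2.imwrite('pics/s2z.png',im)
im=cv2.imread('pics/t2.png'); im=cv2.convertScaleAbs(im[190:320,130:370],alpha=2); im=cv2.resize(im,None,fx=3.2,fy=3.2)
cv2.circle(im,tuple(((b-[130,190])*3.2).astype(int).tolist()),5,(0,0,255),2); cv2.imwrite('pics/t2z.png',im)
```

```text
[array([451.33220804, 109.59176902,   3.89534536])]
[332.79991939 224.31051667] [381.99979846 260.77629168] [239.66305362 263.37255648]
```

View pics/s2z.png

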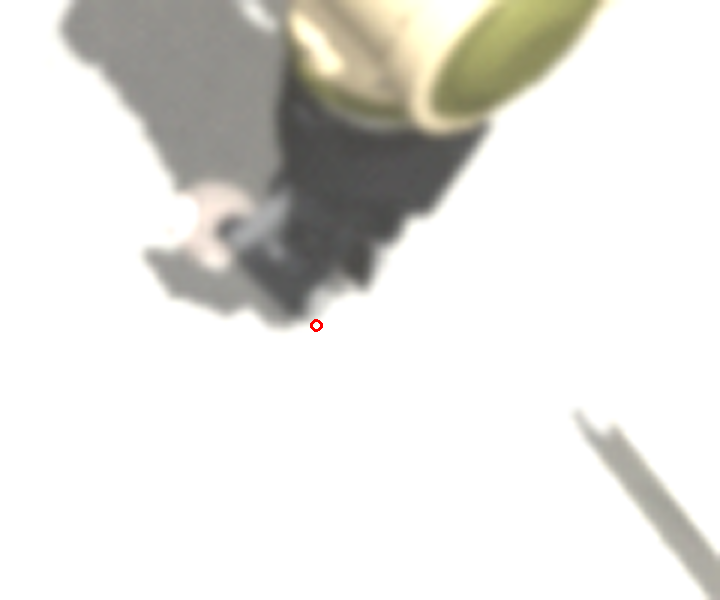

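View pics/t2z.png

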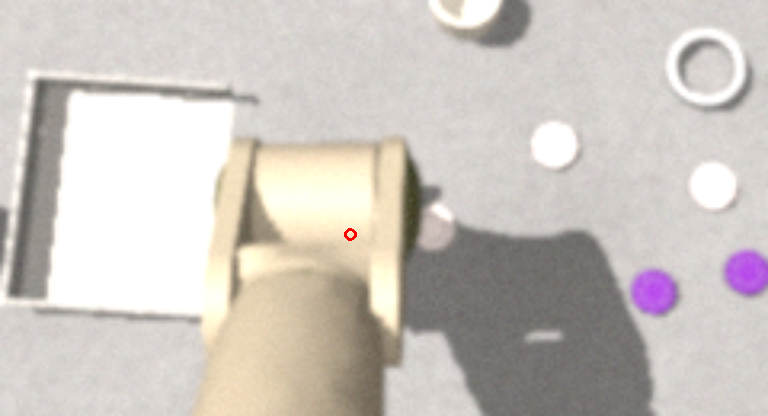

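Run:
```python
from h import *
d=np.load('pics/s2_d.npy'); k,ds,R,t=K('scene')
ys,xs=np.mgrid[195:232,305:350]; pts=np.c_[xs.ravel(),ys.ravel()].astype(float)
u=cv2.undistortPoints(pts.reshape(-1,1,2),k,ds).reshape(-1,2); z=d[ys.ravel(),xs.ravel()]
X=(np.c_[u,np.ones(len(u))]*z[:,None]-t)@R
H=X[:,2].reshape(ys.shape)
print('cols',xs[0,::2])
for i in range(0,37,2): print(ys[i,0],H[i,::2].round(0).astype(int))
m=(X[:,2]>8)&(X[:,2]<60)&(X[:,1]>70)
print(X[m][np.argsort(X[m][:,2])][:25].round(0))
```

```text
cols [305 307 309 311 313 315 317 319 321 323 325 327 329 331 333 335 337 339
 341 343 345 347 349]
195 [ -3  -2   5   2   4   1   0  -1   1  -3   5 165 172 184 185 193 196 195
 199 201 199 198 197]
197 [  1   2  -1   0   4   0  -3   3  -2   2   1 160 167 174 180 182 187 189
 192 192 190 190 189]
199 [ -1   0   1   2   2   0  -3   0   2   3   3 158 158 165 173 177 180 180
 182 184 184 183 181]
201 [  0   1  -1  -1  12   6  13  14  -2  -3 145 143 154 158 168 169 172 174
 175 174 177 171 170]
203 [  2   5   1  10  16  15  16  12  12   1 140 143 149 150 151 144 141 164
 168 164 164 116 112]
205 [ -2   2  10  14  13  13  13 130  12 137 137 143 144 146 140 133 136 139
 132 100 110 103  87]
207 [  0  -3  10  12  13  15 133 134 136 134 138 131 135 134 129 120 131 129
  77  90 102  85  -1]
209 [  0   0   5  13  12  12 131 132 137 134 128  91  87 103 104 118 118 112
  72  80 975   4   2]
211 [  4   1   3   1  13  14  10 131 133 132 125  88  89  99 104 111 105  60
  65  72   1   0   6]
213 [  2   2   4   5  -1   4   0   4 130 131 124  92  89  88 100 103  42  51
  60  60   4   1   4]
215 [975  
[... 463 characters left out ...]
-3  3  0 -1  2  0 -2  2]
227 [-1  1  0  1  1  1  0  1  2  2  4  2  0  2  2  2 -1 -1  1  2 -4  1  1]
229 [ 3  2  2  4 -1  4  0  2 -3  2  0  0  1 -2  1 -1  2  2 -1  2 -3  2  3]
231 [ 2  1  5  1 -1 -2  2  0 -1  1  0  1 -3 -1  1 -1  5  0  5  4  1  1 -2]
[[437. 108.  33.]
 [436. 116.  33.]
 [437. 113.  35.]
 [470. 115.  36.]
 [471. 120.  38.]
 [437. 116.  39.]
 [474. 115.  39.]
 [438. 113.  39.]
 [438. 109.  40.]
 [470. 118.  40.]
 [439. 105.  41.]
 [438. 121.  41.]
 [468. 120.  41.]
 [437. 103.  42.]
 [436. 119.  42.]
 [437. 107.  42.]
 [430. 120.  43.]
 [435. 121.  43.]
 [437. 116.  43.]
 [433. 119.  44.]
 [465. 120.  44.]
 [438. 112.  45.]
 [436. 118.  45.]
 [437. 106.  46.]
 [470. 118.  46.]]
```

The depth image puts the fingertips at about z≈33 mm, not 4, with x and y as reported. The cap top reads about 13 mm and the counter 0, so depth is sound. The fingers therefore passed over the cap, which explains why it didn't move. I'll go back above the start point and measure tip height against the reported height before descending again.

```bash
cat >> h.py <<'E'
def tip(tag,rad=60):
    d=snap('scene',tag)[1]; k,ds,R,t=K('scene'); e=monitor.sense()['eef_pos']
    ys,xs=np.mgrid[0:420,0:560]; u=cv2.undistortPoints(np.c_[xs.ravel(),ys.ravel()].astype(float).reshape(-1,1,2),k,ds).reshape(-1,2)
    X=(np.c_[u,np.ones(len(u))]*d.ravel()[:,None]-t)@R
    m=(abs(X[:,0]-e[0])<40)&(abs(X[:,1]-e[1])<18)&(X[:,2]>6)&(X[:,2]<200)
    Y=X[m]; Y=Y[np.argsort(Y[:,2])]; print('eef',e.round(1),'lowest pts',Y[:8].round(0).tolist(), 'force',monitor.sense()['force'].round(1))
    return X.reshape(420,560,3)
E
python3 -m pendant '[[[0.4,0,0,0.03,0],[0.4,0,-0.04,0.03,0],[0.4,0.003,-0.08,0.03,0],[0.4,0.006,-0.12,0.03,0],[0.4,0.006,-0.13,0.03,0],[0.4,0.006,-0.13,0.03,0],[0.4,0.006,-0.13,0.03,0]]]'
python3 -c "
from h import *
tip('s3')"
```

```text
time_s: 4.9
eef_pos: [457.1, -19.8, 33.8]
ee_rot: [-0.0, 1.0, -0.001, -0.0]
force: [-0.9, 0.4, -0.5]
grip_width: 0.301
eef [457.1 -19.5  33.8] lowest pts [[456.0, -6.0, 6.0], [453.0, -5.0, 6.0], [442.0, -17.0, 66.0], [443.0, -26.0, 66.0], [442.0, -12.0, 67.0], [476.0, -13.0, 68.0], [442.0, -27.0, 68.0], [444.0, -29.0, 68.0]] force [-0.2  0.3  0.2]
```

```bash
python3 -m pendant '[[[0.4,0,0,-0.02,0],[0.4,0,0,-0.035,0],[0.4,0,0,-0.043,0],[0.4,0,0,-0.045,0],[0.4,0,0,-0.045,0]]]'
python3 -c "
from h import *
tip('s4')"
```

```text
time_s: 5.45
eef_pos: [457.4, -20.0, -11.0]
ee_rot: [-0.0, 1.0, -0.0, -0.0]
force: [-0.1, 0.1, 0.4]
grip_width: 0.3
eef [457.6 -20.2 -10.7] lowest pts [[481.0, -15.0, 6.0], [443.0, -24.0, 20.0], [443.0, -15.0, 21.0], [444.0, -28.0, 22.0], [444.0, -19.0, 22.0], [471.0, -11.0, 22.0], [442.0, -13.0, 23.0], [443.0, -25.0, 24.0]] force [ 0.1 -0.7 -0.4]
```

The offset is steady at about 31 mm and there is no contact force. I'll creep down another 14 mm.

```bash
python3 -m pendant '[[[0.4,0,0,-0.004,0],[0.4,0,0,-0.008,0],[0.4,0,0,-0.011,0],[0.4,0,0,-0.013,0],[0.4,0,0,-0.014,0],[0.4,0,0,-0.014,0]]]'
python3 -c "
from h import *
tip('s5')
im=cv2.imread('pics/s5.png'); cv2.imwrite('pics/s5z.png',cv2.resize(cv2.convertScaleAbs(im[140:260,240:380],alpha=1.7),None,fx=5,fy=5,interpolation=cv2.INTER_CUBIC))"
```

```text
time_s: 6.1
eef_pos: [457.2, -20.5, -25.2]
ee_rot: [-0.0, 1.0, -0.001, -0.0]
force: [0.6, -0.6, -0.2]
grip_width: 0.299
eef [457.3 -20.5 -25.1] lowest pts [[443.0, -23.0, 6.0], [444.0, -28.0, 7.0], [443.0, -18.0, 7.0], [442.0, -30.0, 8.0], [475.0, -14.0, 8.0], [441.0, -11.0, 9.0], [475.0, -15.0, 11.0], [475.0, -10.0, 12.0]] force [0.2 0.5 0. ]
```

View pics/s5z.png

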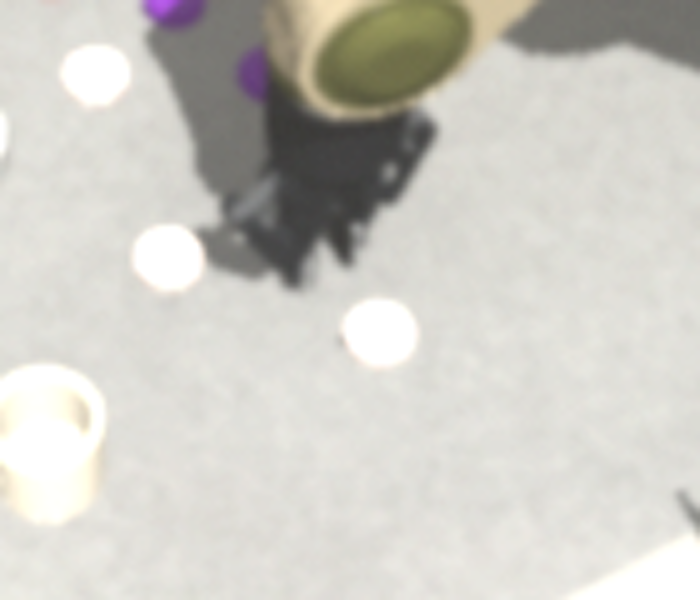

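The tips are about 5 mm above the counter, centred on x≈458 behind cap A. Now I push, with a check partway.

```bash
python3 -m pendant '[[[0.4,0,0.01,0,0],[0.4,0,0.02,0,0],[0.4,0,0.028,0,0],[0.4,0,0.034,0,0],[0.4,0,0.04,0,0],[0.4,0,0.046,0,0],[0.4,-0.001,0.052,0,0],[0.4,-0.002,0.06,0,0],[0.4,-0.002,0.068,0,0],[0.4,-0.003,0.076,0,0],[0.4,-0.003,0.084,0,0],[0.4,-0.004,0.09,0,0],[0.4,-0.004,0.094,0,0],[0.4,-0.004,0.096,0,0]]]'
python3 -c "
from h import *
tip('s6');snap('top','t6')
im=cv2.imread('pics/s6.png'); cv2.imwrite('pics/s6z.png',cv2.resize(cv2.convertScaleAbs(im[140:260,240:380],alpha=1.4),None,fx=5,fy=5,interpolation=cv2.INTER_CUBIC))"
```

```text
time_s: 7.55
eef_pos: [453.3, 75.9, -25.1]
ee_rot: [0.0, 1.0, -0.001, 0.0]
force: [-0.0, -0.9, 0.4]
grip_width: 0.299
eef [453.3  75.9 -25.1] lowest pts [[415.0, 91.0, 6.0], [470.0, 94.0, 7.0], [472.0, 82.0, 7.0], [460.0, 94.0, 8.0], [443.0, 86.0, 8.0], [439.0, 76.0, 8.0], [439.0, 85.0, 8.0], [439.0, 81.0, 9.0]] force [0.5 0.9 0.1]
```

View pics/s6z.png

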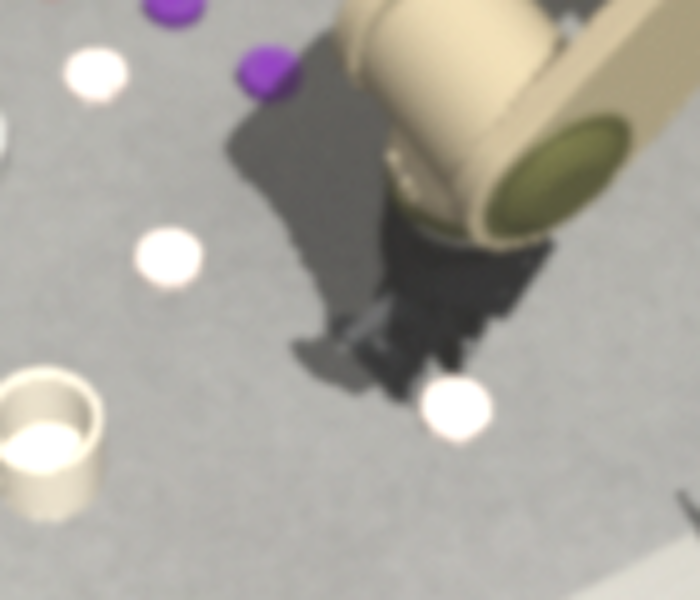

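The cap is cradled and rides ahead of the fingers at zoom (457,408). I'll carry on into the tray.

```bash
python3 -m pendant '[[[0.4,-0.001,0.006,0,0],[0.4,-0.001,0.014,0,0],[0.4,-0.002,0.024,0,0],[0.4,-0.003,0.035,0,0],[0.4,-0.003,0.047,0,0],[0.4,-0.004,0.059,0,0],[0.4,-0.005,0.071,0,0],[0.4,-0.006,0.083,0,0],[0.4,-0.006,0.095,0,0],[0.4,-0.007,0.107,0,0],[0.4,-0.008,0.119,0,0],[0.4,-0.009,0.131,0,0],[0.4,-0.009,0.143,0,0],[0.4,-0.01,0.155,0,0],[0.4,-0.011,0.167,0,0],[0.4,-0.011,0.178,0,0],[0.4,-0.012,0.188,0,0],[0.4,-0.012,0.196,0,0],[0.4,-0.012,0.201,0,0],[0.4,-0.012,0.203,0,0]]]'
python3 -c "
from h import *
tip('s7')
im=cv2.imread('pics/s7.png'); cv2.imwrite('pics/s7z.png',cv2.resize(cv2.convertScaleAbs(im[140:350,220:460],alpha=1.3),None,fx=2.8,fy=2.8,interpolation=cv2.INTER_CUBIC))"
```

```text
time_s: 9.65
eef_pos: [441.3, 279.0, -25.1]
ee_rot: [-0.0, 1.0, -0.001, 0.0]
force: [-0.1, -0.5, -0.4]
grip_width: 0.297
eef [441.3 278.9 -25.1] lowest pts [[459.0, 296.0, 6.0], [456.0, 292.0, 7.0], [438.0, 283.0, 7.0], [442.0, 284.0, 7.0], [461.0, 285.0, 8.0], [437.0, 285.0, 8.0], [455.0, 290.0, 9.0], [441.0, 289.0, 9.0]] force [ 0.8 -0.6 -0.4]
```

View pics/s7z.png

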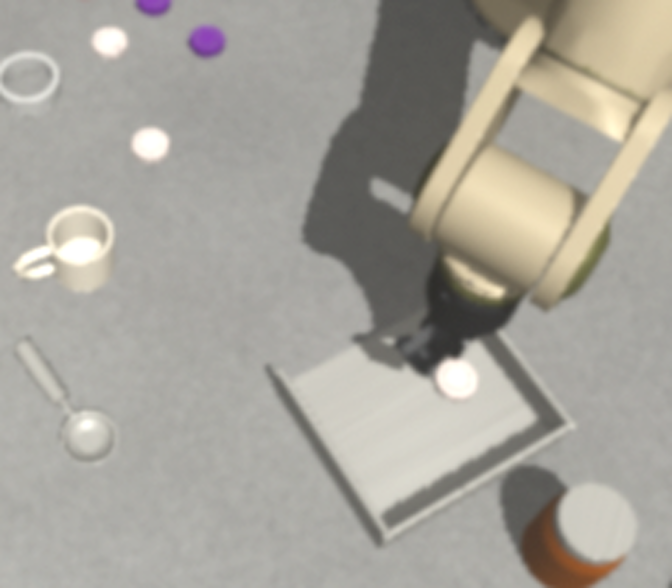

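Cap A is well inside the tray at zoom (457,378). Now I back off, rise, and go behind cap B.

```bash
python3 -m pendant '[[[0.4,0,-0.02,0,0],[0.4,0,-0.03,0.04,0],[0.4,0,-0.03,0.08,0],[0.4,0.02,-0.08,0.08,0],[0.4,0.03,-0.13,0.08,0],[0.4,0.04,-0.18,0.08,0],[0.4,0.06,-0.23,0.08,0],[0.4,0.07,-0.28,0.08,0],[0.4,0.08,-0.33,0.08,0],[0.4,0.087,-0.375,0.08,0],[0.4,0.087,-0.398,0.08,0],[0.4,0.087,-0.398,0.08,0],[0.4,0.087,-0.398,0.08,0],[0.4,0.087,-0.398,0.05,0],[0.4,0.087,-0.398,0.025,0],[0.4,0.087,-0.398,0.01,0],[0.4,0.087,-0.398,0.003,0],[0.4,0.087,-0.398,0,0],[0.4,0.087,-0.398,0,0]]]'
python3 -c "
from h import *
tip('s8')
im=cv2.imread('pics/s8.png'); cv2.imwrite('pics/s8z.png',cv2.resize(cv2.convertScaleAbs(im[110:350,200:460],alpha=1.3),None,fx=2.5,fy=2.5,interpolation=cv2.INTER_CUBIC))"
```

```text
time_s: 11.6
eef_pos: [528.5, -119.0, -24.7]
ee_rot: [0.0, 1.0, -0.001, 0.0]
force: [0.3, -0.3, -0.1]
grip_width: 0.3
eef [ 528.7 -119.2  -24.4] lowest pts [[562.0, -125.0, 6.0], [514.0, -123.0, 7.0], [509.0, -109.0, 9.0], [514.0, -117.0, 9.0], [546.0, -111.0, 10.0], [512.0, -109.0, 11.0], [544.0, -109.0, 11.0], [502.0, -115.0, 12.0]] force [ 0.7 -1.3  0.9]
```

View pics/s8z.png

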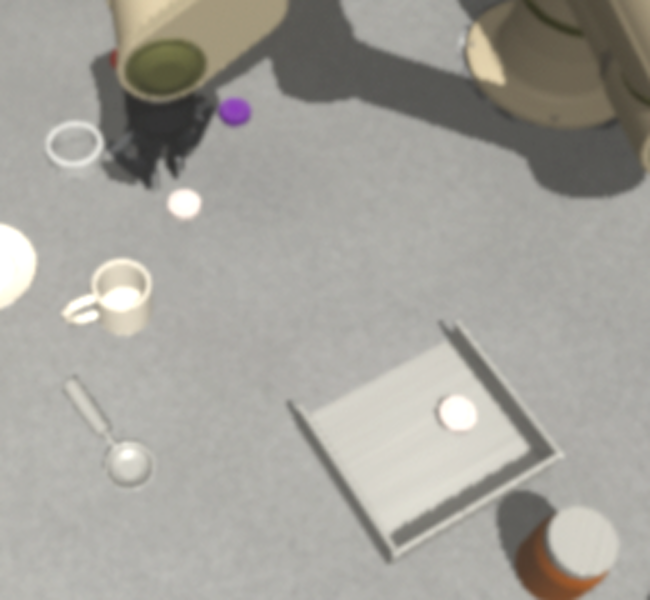

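Cap A rests in the tray at zoom (458,413) and the fingers are in place behind B. Pushing B now.

```bash
python3 -m pendant '[[[0.4,0,0.008,0,0],[0.4,0,0.015,0,0],[0.4,0,0.021,0,0],[0.4,0,0.027,0,0],[0.4,0,0.034,0,0],[0.4,0.001,0.042,0,0],[0.4,0.001,0.052,0,0],[0.4,0.001,0.063,0,0],[0.4,0.002,0.075,0,0],[0.4,0.002,0.087,0,0],[0.4,0.003,0.099,0,0],[0.4,0.003,0.111,0,0],[0.4,0.004,0.123,0,0],[0.4,0.004,0.135,0,0],[0.4,0.005,0.147,0,0],[0.4,0.005,0.159,0,0],[0.4,0.006,0.171,0,0],[0.4,0.006,0.183,0,0],[0.4,0.006,0.193,0,0],[0.4,0.006,0.2,0,0]]]' && python3 -m pendant '[[[0.4,0.001,0.007,0,0],[0.4,0.001,0.016,0,0],[0.4,0.002,0.027,0,0],[0.4,0.002,0.039,0,0],[0.4,0.003,0.051,0,0],[0.4,0.003,0.063,0,0],[0.4,0.004,0.075,0,0],[0.4,0.004,0.087,0,0],[0.4,0.005,0.099,0,0],[0.4,0.005,0.111,0,0],[0.4,0.006,0.123,0,0],[0.4,0.006,0.135,0,0],[0.4,0.007,0.147,0,0],[0.4,0.007,0.159,0,0],[0.4,0.008,0.171,0,0],[0.4,0.008,0.182,0,0],[0.4,0.009,0.191,0,0],[0.4,0.009,0.198,0,0],[0.4,0.009,0.202,0,0],[0.4,0.009,0.203,0,0]]]'
python3 -c "
from h import *
tip('s9')
im=cv2.imread('pics/s9.png'); cv2.imwrite('pics/s9z.png',cv2.resize(cv2.convertScaleAbs(im[110:350,200:460],alpha=1.3),None,fx=2.5,fy=2.5,interpolation=cv2.INTER_CUBIC))"
```

```text
time_s: 13.65
eef_pos: [534.2, 81.5, -25.1]
ee_rot: [-0.0, 1.0, -0.001, -0.0]
force: [-0.4, -0.7, 0.7]
grip_width: 0.302
time_s: 15.65
eef_pos: [543.2, 283.8, -25.2]
ee_rot: [0.0, 1.0, -0.001, -0.0]
force: [-0.3, -0.2, -0.0]
grip_width: 0.303
eef [543.3 283.7 -25.1] lowest pts [[530.0, 292.0, 9.0], [547.0, 296.0, 9.0], [561.0, 293.0, 9.0], [567.0, 289.0, 10.0], [560.0, 301.0, 10.0], [552.0, 294.0, 10.0], [538.0, 293.0, 10.0], [538.0, 300.0, 11.0]] force [-0.5 -0.6 -0.2]
```

View pics/s9z.png

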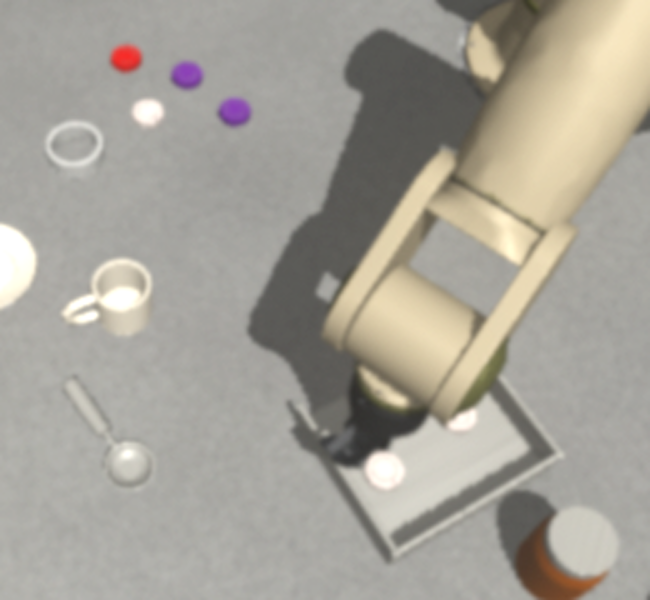

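B is inside too, at zoom (385,470). Next I back off and go behind C, which sits between the ring and the red and purple lookalikes.

```bash
python3 -m pendant '[[[0.4,-0.002,-0.02,0,0],[0.4,-0.003,-0.03,0.04,0],[0.4,-0.003,-0.03,0.08,0],[0.4,-0.01,-0.08,0.08,0],[0.4,-0.02,-0.13,0.08,0],[0.4,-0.02,-0.18,0.08,0],[0.4,-0.03,-0.23,0.08,0],[0.4,-0.03,-0.28,0.08,0],[0.4,-0.04,-0.33,0.08,0],[0.4,-0.04,-0.38,0.08,0],[0.4,-0.05,-0.43,0.08,0],[0.4,-0.05,-0.48,0.08,0],[0.4,-0.054,-0.52,0.08,0],[0.4,-0.054,-0.54,0.08,0],[0.4,-0.054,-0.54,0.08,0],[0.4,-0.054,-0.54,0.08,0],[0.4,-0.054,-0.54,0.05,0],[0.4,-0.054,-0.54,0.04,0],[0.4,-0.054,-0.54,0.04,0]]]'
python3 -c "
from h import *
tip('s10');snap('top','t10')
im=cv2.imread('pics/s10.png'); cv2.imwrite('pics/s10z.png',cv2.resize(cv2.convertScaleAbs(im[80:340,180:460],alpha=1.3),None,fx=2.3,fy=2.3,interpolation=cv2.INTER_CUBIC))"
```

```text
time_s: 17.6
eef_pos: [488.7, -254.6, 13.7]
ee_rot: [-0.001, 1.0, -0.0, -0.001]
force: [0.8, -0.0, 1.2]
grip_width: 0.304
eef [ 489.3 -255.4   14.9] lowest pts [[453.0, -239.0, 6.0], [507.0, -249.0, 46.0], [474.0, -255.0, 46.0], [505.0, -246.0, 47.0], [475.0, -249.0, 48.0], [506.0, -250.0, 48.0], [470.0, -245.0, 48.0], [475.0, -259.0, 48.0]] force [ 0.5 -0.4  0.6]
```

View pics/s10z.png

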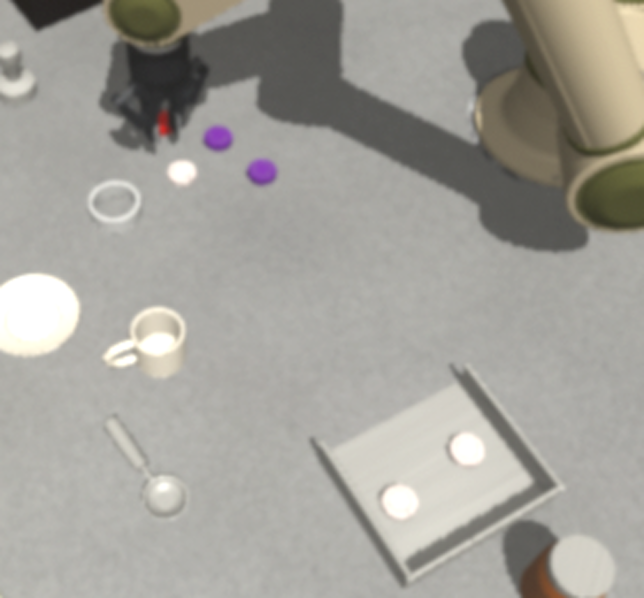

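A and B lie in the tray at zoom (467,449) and (400,502). The fingers straddle the line behind C and clear the red cap. I'll descend and push.

```bash
python3 -m pendant '[[[0.4,0,0,-0.02,0],[0.4,0,0,-0.033,0],[0.4,0,0,-0.039,0],[0.4,0,0,-0.04,0],[0.4,0,0.007,-0.04,0],[0.4,0,0.014,-0.04,0],[0.4,0,0.02,-0.04,0],[0.4,0,0.027,-0.04,0],[0.4,0,0.035,-0.04,0],[0.4,0,0.045,-0.04,0],[0.4,0,0.056,-0.04,0],[0.4,0,0.068,-0.04,0],[0.4,0,0.08,-0.04,0],[0.4,0,0.092,-0.04,0],[0.4,0,0.104,-0.04,0],[0.4,0,0.116,-0.04,0],[0.4,0,0.128,-0.04,0],[0.4,0,0.139,-0.04,0],[0.4,0,0.147,-0.04,0],[0.4,0,0.152,-0.04,0]]]'
python3 -c "
from h import *
tip('s11')
im=cv2.imread('pics/s11.png'); cv2.imwrite('pics/s11z.png',cv2.resize(cv2.convertScaleAbs(im[80:340,180:460],alpha=1.3),None,fx=2.3,fy=2.3,interpolation=cv2.INTER_CUBIC))"
```

```text
time_s: 19.7
eef_pos: [489.3, -103.7, -25.1]
ee_rot: [-0.0, 1.0, -0.001, -0.0]
force: [0.4, 0.4, 0.1]
grip_width: 0.3
eef [ 489.2 -103.4  -25.1] lowest pts [[469.0, -89.0, 6.0], [476.0, -105.0, 8.0], [490.0, -101.0, 9.0], [492.0, -97.0, 10.0], [488.0, -98.0, 10.0], [476.0, -95.0, 10.0], [483.0, -95.0, 10.0], [505.0, -88.0, 10.0]] force [-0.6  0.4 -0.3]
```

View pics/s11z.png

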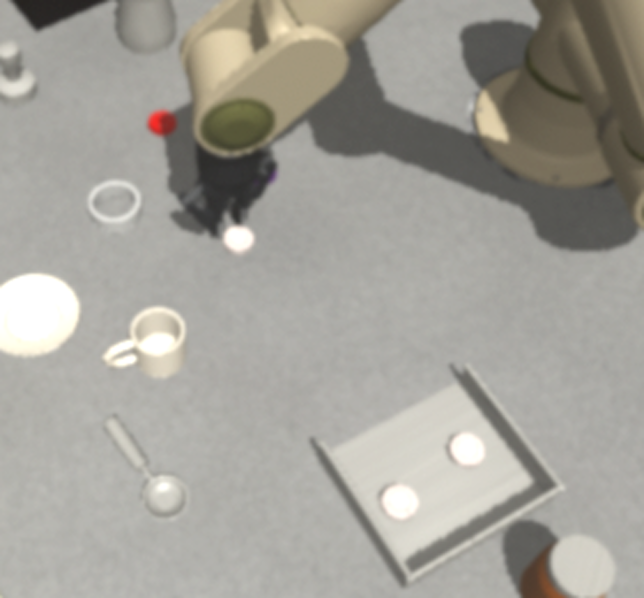

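C is cradled at zoom (238,239) and the ring hasn't moved. I'll continue in two calls, to TCP y≈252, and then retreat upward.

```bash
python3 -m pendant '[[[0.4,0,0.007,0,0],[0.4,0,0.016,0,0],[0.4,0,0.026,0,0],[0.4,0,0.037,0,0],[0.4,0,0.049,0,0],[0.4,0,0.061,0,0],[0.4,0,0.073,0,0],[0.4,0,0.085,0,0],[0.4,0,0.097,0,0],[0.4,0,0.109,0,0],[0.4,0,0.121,0,0],[0.4,0,0.133,0,0],[0.4,0,0.145,0,0],[0.4,0,0.157,0,0],[0.4,0,0.169,0,0],[0.4,0,0.18,0,0],[0.4,0,0.19,0,0],[0.4,0,0.198,0,0],[0.4,0,0.203,0,0]]]' && python3 -m pendant '[[[0.4,0,0.006,0,0],[0.4,0,0.014,0,0],[0.4,0,0.024,0,0],[0.4,0,0.034,0,0],[0.4,0,0.044,0,0],[0.4,0,0.054,0,0],[0.4,0,0.064,0,0],[0.4,0,0.074,0,0],[0.4,0,0.084,0,0],[0.4,0,0.094,0,0],[0.4,0,0.104,0,0],[0.4,0,0.114,0,0],[0.4,0,0.124,0,0],[0.4,0,0.133,0,0],[0.4,0,0.141,0,0],[0.4,0,0.147,0,0],[0.4,0,0.151,0,0],[0.4,0,0.152,0,0],[0.4,0,0.152,0,0]]]' && python3 -m pendant '[[[0.4,0,-0.02,0,0],[0.4,0,-0.04,0.01,0],[0.4,0,-0.05,0.05,0],[0.4,0,-0.06,0.1,0],[0.4,0,-0.1,0.15,0],[0.4,-0.02,-0.15,0.18,0],[0.4,-0.04,-0.2,0.2,0],[0.4,-0.06,-0.25,0.2,0],[0.4,-0.07,-0.3,0.2,0],[0.4,-0.08,-0.35,0.2,0],[0.4,-0.08,-0.4,0.2,0],[0.4,-0.08,-0.4,0.2,0],[0.4,-0.08,-0.4,0.2,0],[0.4,-0.08,-0.4,0.2,0]]]'
python3 - <<'E'
from h import *
for n in('scene','top'):
    im=snap(n,n+'12')[0][:,:,::-1].copy(); h=cv2.cvtColor(im,cv2.COLOR_BGR2HSV)
    # wall/edge pixels and caps
    g=(h[...,1]<60)&(h[...,2]>(185 if n=='scene' else 165))
    k,l,s,c=cv2.connectedComponentsWithStats(g.astype(np.uint8))
    for i in range(1,k):
        X=cast(n,[c[i]],11)[0]
        if 40<s[i,4]<400 and 370<X[0]<800 and -350<X[1]<400: print(n,c[i].round(1),s[i,4],X.round(0))
    x=im[60:340,170:460] if n=='scene' else im[130:320,110:410]
    cv2.imwrite(f'pics/{n}12z.png',cv2.resize(x,None,fx=2.1 if n=='scene' else 2.6,fy=2.1 if n=='scene' else 2.6))
E
```

```text
time_s: 21.65
eef_pos: [489.3, 99.3, -25.1]
ee_rot: [-0.0, 1.0, -0.001, 0.0]
force: [-0.4, -0.4, 0.1]
grip_width: 0.3
time_s: 23.55
eef_pos: [489.3, 250.5, -25.1]
ee_rot: [0.0, 1.0, -0.001, -0.0]
force: [0.1, 0.0, 0.5]
grip_width: 0.298
time_s: 24.95
eef_pos: [408.9, -149.8, 174.8]
ee_rot: [-0.0, 1.0, -0.002, -0.0]
force: [0.5, 0.1, 0.4]
grip_width: 0.302
scene [244.3 229.6] 186 [666.  -9.  11.]
scene [362.  276.1] 163 [488. 276.  11.]
scene [383.1 274.8] 162 [440. 304.  11.]
scene [353.9 297.8] 176 [542. 309.  11.]
top [279.6 191.4] 67 [657.  -7.  11.]
top [167.9 232.3] 129 [543. 312.  11.]
top [179.1 251.1] 136 [489. 279.  11.]
top [168.3 268.5] 144 [441. 308.  11.]
```

View pics/scene12z.png

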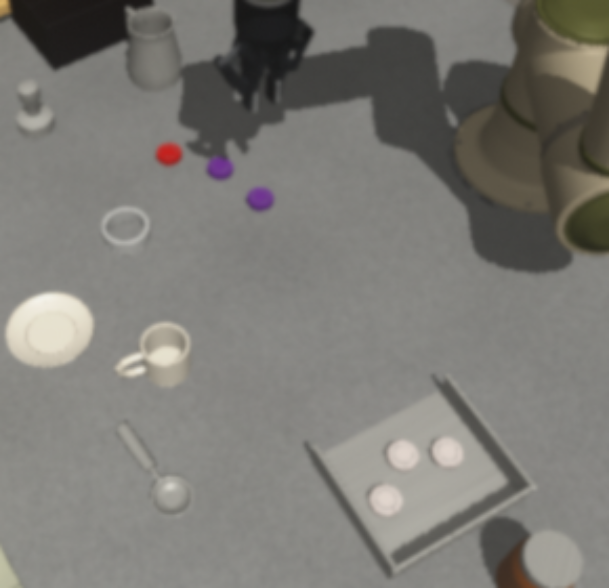

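View pics/top12z.png

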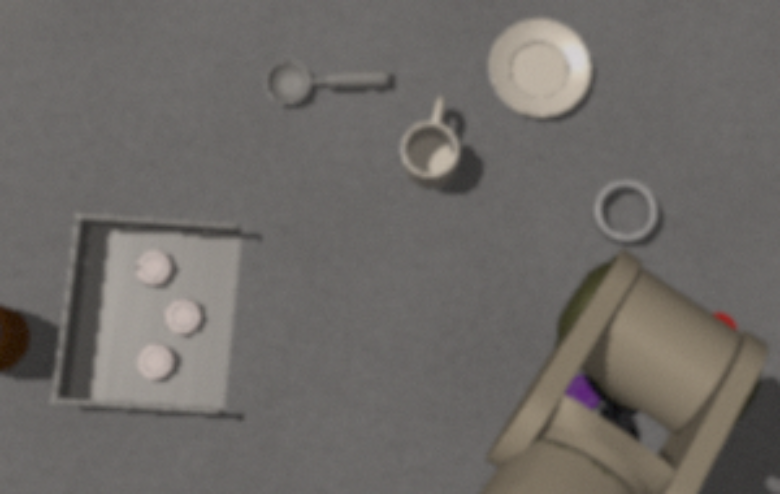

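All three white caps are inside the tray: C at (488,277), A at (440,306) and B at (542,310). C, the frontmost, is at least 50 mm behind the front edge. Cup, ring, spoon and saucer haven't moved, and the arm is clear.

```bash
python3 -c "
from rig import order,monitor
s=monitor.sense();print(s['time_s'],abs(s['dq']).max()); print(order.finish_job())"
```

```text
25.05 0.014803643146051412
the job is handed in; nothing more can be done
None
```

All three white caps are in the tray, and I handed the job in at about 25 s. I pushed them in one at a time, cradled between partly open fingers, without gripping or lifting them.

**Final check:** both cameras agree on the cap positions to within 4 mm. The centres are at (488,277), (440,306) and (542,310) mm, at least 50 mm behind the tray's front edge and clear of its walls. In the pictures the cup, ring, spoon and saucer have not moved and the purple and red caps were left alone. I did not measure the other objects again. The arm was raised clear of everything.

**What disagreed:** the fingertips were really about 31 mm higher than the reported TCP height. My first push on cap A therefore passed over it without moving it. I measured the tip height from the depth image and went to a reported z of -25 mm, which put the tips about 5 mm above the counter. After that every push worked, and the force readings between moves stayed below about 2 N.

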